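Lay out a drying tile and stand the sample vial on it

ROBOT

A 6-joint arm with a two-finger parallel gripper is mounted at the origin on a cart in front of the work surface, level with it; the furniture and walls round the work are solid. World frame = base frame: x ahead of the robot, y to its left, z up, the work surface at z = 0. Lengths are in m, angles in rad, forces in N, time in s.
With the tool pointing down it reaches from about 0.35 to 0.8 m from the base axis. Payload 7.3 kg.
Tool frame: the origin (TCP) lies at the very end of the fingers, on their centre line; the grasp point (between the pads) lies 19 mm behind it; z points along the fingers, y is the line along which they close (so a half turn about z gives the same grasp; the last joint's range is limited). The gripper opens to 85 mm and grips with 20 to 120 N. Pads are 22 mm wide; open, the fingers measure 114 mm over their backs; the gripper's body (76 mm by 85 mm) begins 54 mm behind the grasp point. The pads swing forward as they close: fully open they stand 13 mm farther back than shut.
Start: joints at [-1.427, 0.342, 1.524, -0, 1.275, -0.146], TCP at [0.15, -0.503, 0.231] pointing down, gripper open.
Joint ranges: [-2.53, 2.53], [-0.77, 2.02], [0.04, 2.7], [-1, 4.14], [0.28, 2.66], [-3.11, 3.11]. Speed limits (rad/s): [2.57, 2.57, 3.14, 3.14, 3.14, 3.14].

INTERFACE

Orientations are given as a unit quaternion [w, x, y, z].
In Python, from bench import * gives the robot as it stands.
- The arm moves only by the tool send_rows, never from a script. Its arguments are lists of equal length, an entry for each row: "linear": the shift along the tool's x, y, z scaled (see below), a list of three; "spin": the turn about the tool's z scaled (see below); "grip": the opening, from 0 (shut) to 1 (fully open). A call has 1 to 10 rows; each row is the pose to reach, as a shift and turn from the pose commanded when the call began, along the tool's axes at that moment, turning the shorter way round; what a row does not reach only later rows make up. The controller multiplies each number of a shift by 25 cm and each number of a turn by 360 degrees. A row lasts 1/8 s, in which the tool goes at most 62.5 mm and 10.7 degrees, less where a joint would pass 70% of its speed; a pose out of reach is approached as far as the arm can. A call with a number of a shift or a turn outside -1 to 1 is refused whole. A call with a gripper value outside its range is refused whole. The fingers move at their own pace and stop on an object; "squeeze" is the grip in N (left out, the last holds). Time passes only in rows, so rows that repeat a pose let the fingers close. It gives the time, the measured TCP pose, the force, the opening and the grip force at its end, in the units of the state.
- get_obs(): the state, without advancing time (a new reading comes with each control period).
- capture(name): name is "scene" or "top" or "wrist"; returns a dict with "color" (480x640x3 uint8, red, green, blue), "z_map" (480x640 float32, m along the optical axis (not along the pixel's ray), 0 where there is no reading), "fovy" (degrees; the focal length in pixels is half the picture's height over the tangent of half this angle, whatever the lens; pixels are square), "cx", "cy" (the principal point, pixels), "view" (4x4, takes a point from world to camera coordinates). Camera axes: x right, y up, looking along -z (the intrinsics and any distortion apply to the point x, -y, -z); pixel columns grow to the right and rows downward; lengths in m; the calibration is good to about 2 mm. A picture is of the moment at which its call begins.
- close_job(): hands the job in; it is judged then, once.
The state is a dict: "clock": time; "joint_positions": joint angles; "qd": joint speeds; "effort": joint torques, N m; "tool_pos": TCP position; "orientation": TCP orientation; "force": force on the tool from outside, world axes, zero at the start; "torque": the same for the moment, N m; "gripper_width": finger opening in m; "grasp_force": force on a finger pad.
Only numpy, scipy, OpenCV 4.12 (cv2) and the standard library are available. Lean on these libraries where they do the work, as an engineer would, in place of code of your own. Each camera call takes 0.05 s, during which the arm holds its last target. There are 200 camera calls.

TASK

Slide the top ceramic tile off the stack in the magazine, across the slot and along the channel until it lies flat and fully home against the end stop, without shifting the two tiles beneath it and without pressing hard: the tiles chip above 18 N. Then stand the small amber vial upright in the middle of that tile and let go. Leave everything else where it is.

Things in the scene. Friction and masses are not known exactly. Their poses are not given: they have to be found in the camera images.
- tile_stand: Fixed metal stand, 142 x 222 x 40 mm. Origin: centre of its underside; z up; +y is the slide direction. Its -y half is the magazine with three stacked tiles (walls at both sides and behind), its +y half the empty stage; a 12 mm cross slot between. Side walls (inner faces x = +-50 mm) and back wall rise to z = 40 mm, 4 mm above the top tile. The hood's sill before it is 150 mm high.
- home (a point): Where the centre of the tile (half-way up its thickness) must come to lie: on the stage, 55 mm along +y from the stand's origin, 28.5 mm above its underside. Axes as the stand's. The stage is 2.5 mm lower than the underside of the top tile in the stack, so the tile drops that much. The end stop's face is 48 mm beyond this point along +y.
- tile_top_center (a point): Centre of the uppermost of three equal white ceramic tiles, 96 x 96 x 10 mm, 0.2 to 0.45 kg; its upper face is 5 mm above this point. It starts 110 mm short of home, on the others, 2 mm play to the walls, which keep its edges out of reach. Shut fingertips pressed on its upper face drag it: 7 to 11 N moves it, lighter they slip. Arm and tile are stiff: touch slowly.
- tile_mid_center (a point): Centre of the middle tile, same size, directly under the top one; must stay where it is.
- tile_low_center (a point): Centre of the lowest tile, same size, on the magazine's floor; must stay where it is.
- vial_center (a point): Amber glass vial with black screw cap, 43 mm diameter, 79 mm tall, standing on the worktop; this point is on its axis half-way up, 39.5 mm above its underside. Its z axis points up through the cap. Its straight body reaches up to about 48 mm and can be gripped across.
- stopper: Red-brown rubber stopper, 34 x 28 mm, standing on the worktop; a bystander, origin at its underside.
- bulb: Rubber pipette bulb, 52 x 87 x 53 mm, lying on the worktop; a bystander, origin at its underside.
- flask: Conical glass flask, 65 mm wide, 107 mm tall; a bystander, origin at its underside.
- pen: Marker pen, 124 mm long, lying on the worktop; a bystander, origin at its underside.
There are look-alikes about, which are no part of the job. What is meant by the part that bears vial_center is not purple, and is the smaller of those in its own colour.

How it is judged:
On the way:
1. the top tile lies home on the stage, the vial not yet on it (distance between tile_top_center and home below 0.0035 m and horizontal distance between vial_center and tile_top_center above 0.07 m), for 0.2 s.
At the end, for the whole second after the job is handed in: The tile lies flat on the stage, fully home (within 2.5 mm of the end stop); the two other tiles are within 5 mm of where they lay; the vial stands upright on the slid tile, within 18 mm of its middle; all released and at rest (distance between tile_top_center and home below 0.004 m and y of tile_top_center in the frame of home above -0.0025 m and angle between tile_top_center's own z axis and vertical below 0.03 rad and z of vial_center in the frame of tile_top_center between 0.041 and 0.048 m and horizontal distance between vial_center and tile_top_center below 0.018 m and angle between vial_center's own z axis and vertical below 0.1 rad and distance of each of tile_mid_center, tile_low_center from where it was at the start of the episode below 0.005 m); the robot touches nothing.
It fails at once if a tile is pressed with more than 18 N (contact force between any of the arm, the fingers and tile_top above 18 N).
It fails at once if a lower tile is shifted by more than 5 mm (distance of any of tile_mid_center, tile_low_center from where it was at the start of the episode above 0.005 m).
It fails at once if a bystander is pushed more than 25 mm from its place (distance of any of stopper, bulb, flask, pen from where it was at the start of the episode above 0.025 m).
It also fails if it takes over 72 s, if anything falls off the work surface, if the arm or the gripper's body presses on something with over 40 N, if the wrist force passes 120 N, or if a joint passes its speed limit or range.

## Working session

There is one attempt and no reset: what is moved stays moved. The work goes in short steps, Python scripts to look and compute and a tool call to move; the robot and the scene stay as the last step left them, time stands still between calls to the robot, and variables do not carry over. Pictures are saved under pics/ and viewed, at most 10 in all, crops included, and the job is handed in when it is done.

Besides the shell and the picture viewer there is one more tool, called by a JSON object that holds its "name" and its "arguments", one argument or row to a line. send_rows: Moves the arm, as the interface text tells. Its arguments: {"type":"object","properties":{"linear":{"type":"array","items":{"type":"array","items":{"type":"number","minimum":-1,"maximum":1}}},"spin":{"type":"array","items":{"type":"number","minimum":-1,"maximum":1}},"grip":{"type":"array","items":{"type":"number"}},"squeeze":{"type":"number"}},"required":["linear","spin","grip"]}

```bash
mkdir -p pics; cat > h.py <<'E'
from bench import *
import numpy as np, cv2, pickle
def snap(n,tag):
    c=capture(n); pickle.dump(c,open(f'pics/{tag}.pkl','wb')); cv2.imwrite(f'pics/{tag}.png',c['color'][...,::-1]); return c
def load(tag): return pickle.load(open(f'pics/{tag}.pkl','rb'))
def w(c,u,v,z=None,r=1):
    """world pt of pixel; z given -> ray/plane intersection, else depth"""
    f=240/np.tan(np.radians(c['fovy'])/2)
    T=np.linalg.inv(c['view']); d=np.array([(u-c['cx'])/f,-(v-c['cy'])/f,-1])
    if z is None:
        p=c['z_map'][int(v)-r:int(v)+r+1,int(u)-r:int(u)+r+1]; p=p[p>0]; s=np.median(p)
    else:
        s=(z-T[2,3])/(T[:3,:3]@d)[2]
    return T[:3,:3]@(d*s)+T[:3,3]
E
python3 - <<'E'
from h import *
a=snap('scene','s0');b=snap('top','t0')
print(a.keys(),a['fovy'],b['fovy'],a['cx'],a['cy'],b['cx'],b['cy']);print(np.linalg.inv(a['view']).round(3),np.linalg.inv(b['view']).round(3))
print(get_obs())
E
```

```text
dict_keys(['color', 'z_map', 'fovy', 'cx', 'cy', 'view']) 48.71844888163427 57.069271960746214 312.85383104085474 232.67147703903672 322.7401422621507 239.38750211112037
[[ 0.377 -0.67   0.639  1.19 ]
 [ 0.926  0.264 -0.269 -0.395]
 [ 0.012  0.693  0.721  0.781]
 [ 0.     0.     0.     1.   ]] [[ 0.051  0.973 -0.224  0.376]
 [-0.999  0.051 -0.005 -0.119]
 [ 0.006  0.224  0.975  0.912]
 [ 0.     0.     0.     1.   ]]
{'clock': 0.1, 'joint_positions': array([-1.42698225e+00,  3.42631214e-01,  1.52490368e+00,  2.09217951e-05,
        1.27538559e+00, -1.46007688e-01]), 'qd': array([-0.00116934, -0.00126205, -0.00345104,  0.00092648,  0.00061384,
       -0.00015698]), 'effort': array([ 1.55179117e-03, -4.34449303e+01, -2.46490717e+01, -2.66290363e-04,
        4.67799386e-03,  8.01168028e-06]), 'tool_pos': array([ 0.150009  , -0.50275394,  0.230713  ]), 'orientation': array([-6.63905273e-04,  9.89519001e-01,  1.44401195e-01,  1.07339155e-05]), 'force': array([ 0.20623351, -0.57678315,  0.17116131]), 'torque': array([-0.03546905, -0.03390747,  0.00801323]), 'grasp_force': 0.0, 'gripper_width': 0.08525728944951563}
```

View pics/t0.png

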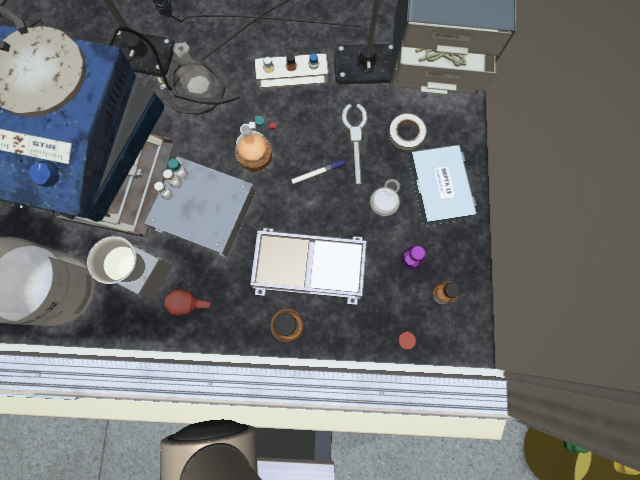

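View pics/s0.png

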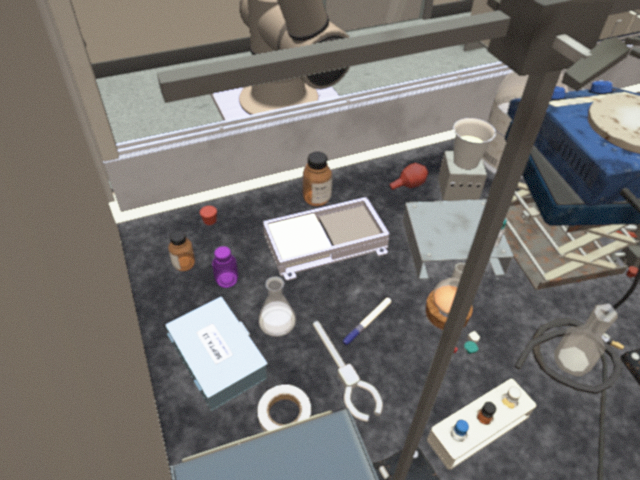

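The top view shows the stand, with the white tile at (336,266) in the magazine and the beige stage at (282,262), so the slide goes towards +y. There are three vial-like things: purple (414,256), small amber (447,292) and large amber (287,325). The smaller amber one at (447,292) fits the description. I'll check it in an enlarged crop and measure.

```bash
python3 - <<'E'
from h import *
a=load('s0');b=load('t0')
for n,(u,v) in dict(tile=(336,266),stage=(282,262),vialcap=(452,288),purple=(417,252),big=(287,325),stopper=(407,340),sill=(300,352),sill2=(300,400),flask=(385,200),rod=(375,10)).items(): print(n,w(b,u,v).round(4))
print('bar',[w(a,u,v).round(3) for u,v in((200,80),(350,50),(500,25),(520,130),(440,350),(60,200),(80,350))])
# cyan-ish plan: metric orthophoto of the stand from point cloud
for tag,c,z0,z1 in(('top',b,.032,.045),):
    H,W=c['z_map'].shape; f=240/np.tan(np.radians(c['fovy'])/2)
    U,V=np.meshgrid(np.arange(W),np.arange(H)); Z=c['z_map']
    P=np.stack([(U-c['cx'])/f*Z,-(V-c['cy'])/f*Z,-Z],-1)
    T=np.linalg.inv(c['view']); P=P@T[:3,:3].T+T[:3,3]
    np.save('pics/t0P.npy',P)
    r=np.zeros((H,W),bool); r[225:310,245:375]=1
    m=r&(P[...,2]>.015)&(P[...,2]<.06)
    q=P[m][:,:2].astype(np.float32); print(cv2.minAreaRect(q))
    m=np.zeros((H,W),bool); m[275:310,428:465]=1
    for lo,hi in((.01,.04),(.05,.07),(.07,.09)):
        k=m&(P[...,2]>lo)&(P[...,2]<hi); print(lo,k.sum(),P[k].mean(0).round(4),P[k].min(0).round(3),P[k].max(0).round(3))
    k=m&(P[...,2]<.01); print('floor',np.median(P[k][:,2]))
i=cv2.imread('pics/t0.png')
cv2.imwrite('pics/t0c.png',np.vstack([cv2.resize(i[215:315,240:380],None,fx=5,fy=5,interpolation=3)[:,:700]]))
cv2.imwrite('pics/c2.png',np.hstack([cv2.resize(i[225:345,390:470],(400,600)),cv2.resize(cv2.imread('pics/s0.png')[150:300,160:260],(400,600))]))
E
```

```text
tile [ 0.5242 -0.144   0.0359]
stage [ 0.5288 -0.034   0.0237]
vialcap [ 0.4862 -0.3638  0.0791]
purple [ 0.552  -0.2972  0.08  ]
big [ 0.4006 -0.0596  0.1134]
stopper [ 0.3865 -0.2892  0.0286]
sill [ 0.3525 -0.0808  0.0006]
sill2 [ 0.2814 -0.0921  0.157 ]
flask [ 0.6594 -0.236   0.0627]
rod [ 1.0039 -0.1931  0.1805]
bar [array([ 0.998, -0.364,  0.671]), array([ 0.998, -0.299,  0.672]), array([ 0.998, -0.221,  0.67 ]), array([ 1.012, -0.2  ,  0.615]), array([ 1.01 , -0.201,  0.389]), array([ 0.776, -0.47 ,  0.453]), array([ 0.94 , -0.47 ,  0.446])]
((0.5283207893371582, -0.088123619556427), (0.22221596539020538, 0.11267831176519394), 87.48839569091797)
0.01 88 [ 0.475  -0.3486  0.0255] [ 0.461 -0.373  0.01 ] [ 0.499 -0.342  0.04 ]
0.05 186 [ 0.4794 -0.3554  0.0583] [ 0.462 -0.382  0.05 ] [ 0.503 -0.342  0.07 ]
0.07 192 [ 0.4824 -0.3625  0.0787] [ 0.469 -0.378  0.071] [ 0.496 -0.35   0.083]
floor 0.00012447265676418517
```

View pics/t0c.png

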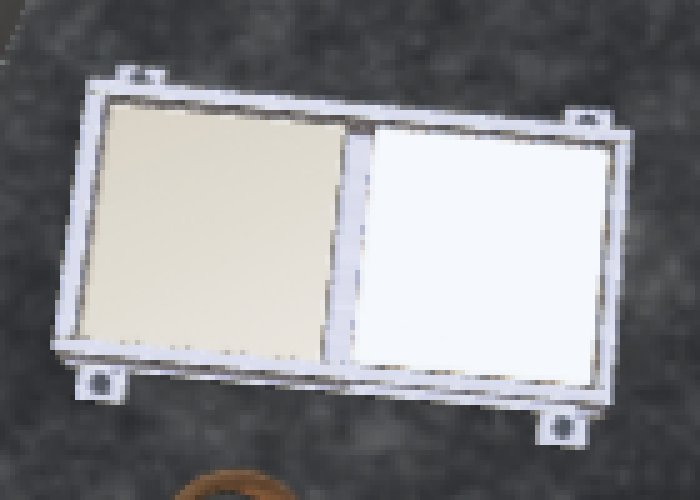

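View pics/c2.png

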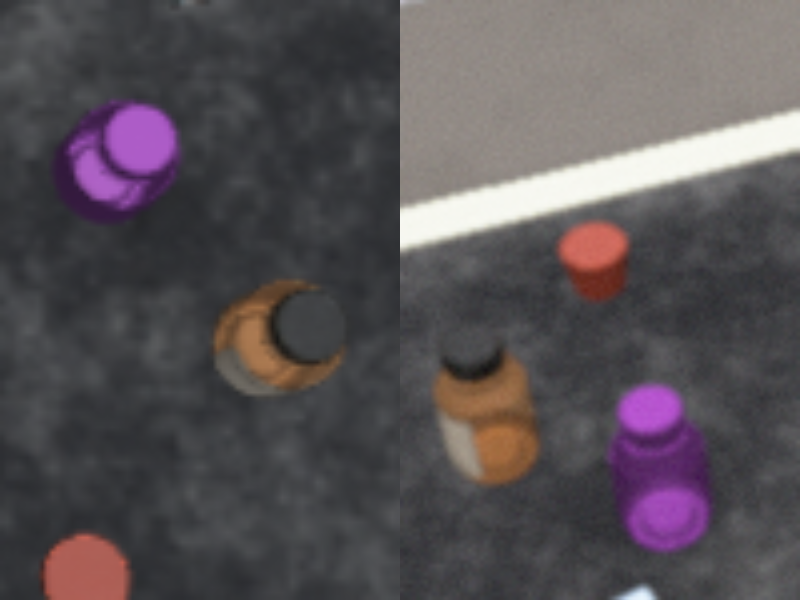

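The crop confirms the small amber vial with a black cap, cap at (452,288) in the top view. It is about 79 mm tall and clear of its neighbours. Next is the stand pose from the corners I read.

```bash
cat >> h.py <<'E'
from scipy.spatial.transform import Rotation as R
def go(p,yaw=None,cmd=None):
    """scaled (linear, spin) from current measured (or cmd) pose to world p with tool-x heading yaw (rad, mod pi)"""
    o=get_obs(); q=o['orientation']; M=R.from_quat([q[1],q[2],q[3],q[0]]).as_matrix()
    p0=o['tool_pos'] if cmd is None else np.array(cmd)
    l=M.T@(np.array(p)-p0)/.25
    h=np.arctan2(M[1,0],M[0,0]); s=0
    if yaw is not None:
        s=-(yaw-h); s=(s+np.pi/2)%np.pi-np.pi/2; s/=2*np.pi
    return l.round(4),round(s,4),'heading',round(h,4),'tiltz',M[:,2].round(4)
E
python3 - <<'E'
from h import *
b=load('t0')
g=lambda L,z:np.array([w(b,u/5+240-.4,v/5+215-.4,z)[:2] for u,v in L])
t=g([(375,126),(610,150),(590,382),(352,358)],.036); o=g([(90,80),(632,132),(608,408),(55,348)],.04)
for n,k in(('tile',t),('stand',o)):
    print(n,k.mean(0).round(4),[round(float(np.linalg.norm(k[i]-k[i-1])),4) for i in range(4)])
    d=k[0]+k[3]-k[1]-k[2]; print(' +y dir',(d/np.linalg.norm(d)).round(4))
d=t[0]+t[3]-t[1]-t[2]; print('home',t.mean(0)+.11*d/np.linalg.norm(d))
print(go([.22,-.33,.25]),go([.5,-.15,.2],np.arctan2(-d[0],d[1])))
E
```

```text
tile [ 0.5259 -0.1439] [0.095, 0.096, 0.0947, 0.0949]
 +y dir [0.0505 0.9987]
stand [ 0.5275 -0.0892] [0.1098, 0.2212, 0.1121, 0.2197]
 +y dir [0.0511 0.9987]
home [ 0.53150762 -0.0339992 ]
(array([ 0.4658, -0.5823, -0.0763]), 0, 'heading', np.float64(0.2898), 'tiltz', array([-2.0e-04,  1.3e-03, -1.0e+00])) (array([ 1.7448, -0.9519,  0.1245]), np.float64(0.0542), 'heading', np.float64(0.2898), 'tiltz', array([-2.0e-04,  1.3e-03, -1.0e+00]))
```

{"name": "send_rows", "arguments": {
  "linear": [
    [0.47,-0.58,-0.08],
    [0.47,-0.58,-0.08],
    [0.47,-0.58,-0.08],
    [0.47,-0.58,-0.08],
    [0.47,-0.58,-0.08]
  ],
  "spin": [0.054,0.054,0.054,0.054,0.054],
  "grip": [0,0,0,0,0]
}}

```text
clock: 0.72
tool_pos: [0.2213, -0.3309, 0.2514]
orientation: [0.0, 1.0, -0.024, 0.0]
force: [-0.3, 0.0, 0.5]
gripper_width: -0.0001
grasp_force: 0.0
```

```bash
python3 -c "
from h import *
o=get_obs();print(o['tool_pos'],o['force'],o['gripper_width'],go([.5235,-.19,.15],-.0508),go([.5235,-.19,.07],-.0508))"
```

```text
[ 0.22130287 -0.33094729  0.25141917] [-0.30190203  0.02732093  0.45271494] -0.00011723005274493395 (array([ 1.1799, -0.6223,  0.4052]), np.float64(0.0003), 'heading', np.float64(-0.0486), 'tiltz', array([ 0.   , -0.001, -1.   ])) (array([ 1.1799, -0.6226,  0.7252]), np.float64(0.0003), 'heading', np.float64(-0.0486), 'tiltz', array([ 0.   , -0.001, -1.   ]))
```

{"name": "send_rows", "arguments": {
  "linear": [
    [0.9,-0.5,0.1],
    [0.9,-0.5,0.1],
    [0.9,-0.5,0.1],
    [0.9,-0.5,0.1],
    [0.9,-0.5,0.1],
    [0.9,-0.5,0.1]
  ],
  "spin": [0,0,0,0,0,0],
  "grip": [0,0,0,0,0,0]
}}

```text
clock: 1.48
tool_pos: [0.4521, -0.2177, 0.2253]
orientation: [-0.0, 1.0, -0.025, -0.001]
force: [-0.3, 0.9, 0.5]
gripper_width: 0.0002
grasp_force: 0.0
```

```bash
python3 -c "
from h import *
o=get_obs();print(o['tool_pos'],o['force'],go([.525,-.159,.07],-.0508))"
```

```text
[ 0.45206315 -0.21768084  0.22533478] [-0.26662993  0.87648098  0.48182183] (array([ 0.2809, -0.2486,  0.6209]), np.float64(0.0002), 'heading', np.float64(-0.0494), 'tiltz', array([-1.7e-03,  5.0e-04, -1.0e+00]))
```

{"name": "send_rows", "arguments": {
  "linear": [
    [0.281,-0.249,0.1],
    [0.281,-0.249,0.3],
    [0.281,-0.249,0.5],
    [0.281,-0.249,0.62],
    [0.281,-0.249,0.67],
    [0.281,-0.249,0.68],
    [0.281,-0.249,0.69],
    [0.281,-0.249,0.69],
    [0.281,-0.249,0.69]
  ],
  "spin": [0,0,0,0,0,0,0,0,0],
  "grip": [0,0,0,0,0,0,0,0,0]
}}

```text
clock: 2.6
tool_pos: [0.5257, -0.1584, 0.0546]
orientation: [0.0, 1.0, -0.025, 0.001]
force: [0.5, 0.3, 0.1]
gripper_width: -0.0005
grasp_force: 0.0
```

```bash
python3 -c "
from h import *
o=get_obs();print(o['tool_pos'],o['force'],o['qd'].round(4),go([.525,-.159,.042],-.0508))"
```

```text
[ 0.52574644 -0.1583546   0.05458101] [0.53480156 0.31574216 0.09561588] [ 0.0005  0.0048  0.0041  0.0004 -0.0014  0.0001] (array([-0.0029,  0.0027,  0.0503]), np.float64(0.0002), 'heading', np.float64(-0.0494), 'tiltz', array([ 1.3e-03, -7.0e-04, -1.0e+00]))
```

{"name": "send_rows", "arguments": {
  "linear": [
    [0,0,0.02],
    [0,0,0.04],
    [0,0,0.055],
    [0,0,0.06],
    [0,0,0.06]
  ],
  "spin": [0,0,0,0,0],
  "grip": [0,0,0,0,0]
}}

```text
clock: 3.22
tool_pos: [0.5253, -0.1582, 0.0387]
orientation: [-0.0, 1.0, -0.025, -0.0]
force: [-0.8, 1.3, -0.1]
gripper_width: 0.0002
grasp_force: 0.0
```

{"name": "send_rows", "arguments": {
  "linear": [
    [0,0,0.001],
    [0,0,0.002],
    [0,0,0.003],
    [0,0,0.004],
    [0,0,0.005],
    [0,0,0.006],
    [0,0,0.006]
  ],
  "spin": [0,0,0,0,0,0,0],
  "grip": [0,0,0,0,0,0,0]
}}

```text
clock: 4.1
tool_pos: [0.5253, -0.1582, 0.0373]
orientation: [0.0, 1.0, -0.025, -0.0]
force: [-0.6, 0.1, 0.9]
gripper_width: 0.0002
grasp_force: 0.0
```

{"name": "send_rows", "arguments": {
  "linear": [
    [0,0,0.001],
    [0,0,0.002],
    [0,0,0.003],
    [0,0,0.003],
    [0,0,0.003]
  ],
  "spin": [0,0,0,0,0],
  "grip": [0,0,0,0,0]
}}

```text
clock: 4.72
tool_pos: [0.5254, -0.1582, 0.0365]
orientation: [0.0, 1.0, -0.025, 0.0]
force: [-0.5, 0.0, 0.2]
gripper_width: -0.0002
grasp_force: 0.0
```

{"name": "send_rows", "arguments": {
  "linear": [
    [0,0,0.001],
    [0,0,0.001],
    [0,0,0.002],
    [0,0,0.002]
  ],
  "spin": [0,0,0,0],
  "grip": [0,0,0,0]
}}

```text
clock: 5.22
tool_pos: [0.5254, -0.1582, 0.0361]
orientation: [0.0, 1.0, -0.025, 0.0]
force: [0.5, 0.7, 0.5]
gripper_width: 0.0001
grasp_force: 0.3
```

{"name": "send_rows", "arguments": {
  "linear": [
    [0,0,0.0005],
    [0,0,0.001],
    [0,0,0.001]
  ],
  "spin": [0,0,0],
  "grip": [0,0,0]
}}

```text
clock: 5.6
tool_pos: [0.5254, -0.1582, 0.0361]
orientation: [0.0, 1.0, -0.025, 0.0]
force: [-1.8, 0.6, 4.5]
gripper_width: -0.0002
grasp_force: 2.5
```

{"name": "send_rows", "arguments": {
  "linear": [
    [0,0,0.0005],
    [0,0,0.0008],
    [0,0,0.0008]
  ],
  "spin": [0,0,0],
  "grip": [0,0,0]
}}

```text
clock: 5.98
tool_pos: [0.5254, -0.1582, 0.036]
orientation: [0.0, 1.0, -0.025, 0.0]
force: [-1.8, 0.9, 6.7]
gripper_width: -0.0001
grasp_force: 3.5
```

{"name": "send_rows", "arguments": {
  "linear": [
    [0,0,0.0008],
    [0,-0.005,0.0008],
    [0,-0.015,0.0008],
    [0,-0.025,0.0008],
    [0,-0.035,0.0008],
    [0,-0.045,0.0008]
  ],
  "spin": [0,0,0,0,0,0],
  "grip": [0,0,0,0,0,0]
}}

```text
clock: 6.72
tool_pos: [0.5269, -0.1478, 0.0361]
orientation: [0.001, 1.0, -0.025, 0.001]
force: [-0.8, -1.9, 5.4]
gripper_width: 0.0001
grasp_force: 2.6
```

```bash
python3 -c "
from h import *
snap('top','t1');i=cv2.imread('pics/t1.png');cv2.imwrite('pics/t1c.png',cv2.resize(i[215:315,240:380],None,fx=5,fy=5,interpolation=3));print(get_obs()['force'],get_obs()['tool_pos'])"
```

```text
[-0.11912767 -2.08387845  4.36830421] [ 0.52684399 -0.14755281  0.03606199]
```

View pics/t1c.png

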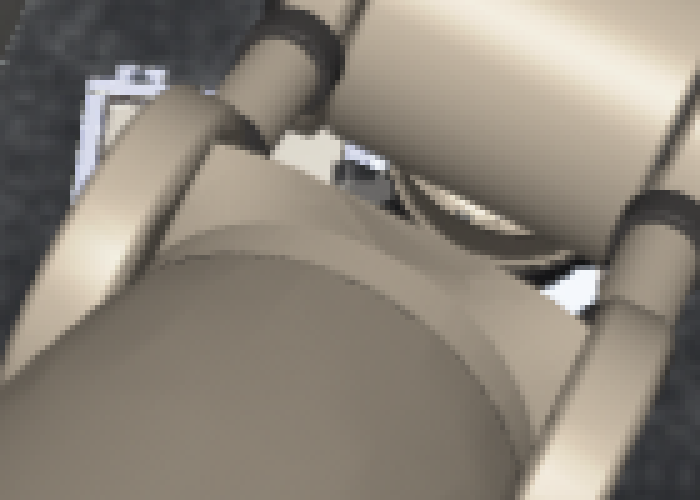

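The arm hides the tile in the top view, and the force has dropped to about 5 N, so the fingers probably slipped. I'll press a little more and check with the scene camera.

{"name": "send_rows", "arguments": {
  "linear": [
    [0,0,0.001],
    [0,0,0.0015],
    [0,0,0.0015],
    [0,-0.01,0.0015],
    [0,-0.02,0.0015]
  ],
  "spin": [0,0,0,0,0],
  "grip": [0,0,0,0,0]
}}

```text
clock: 7.4
tool_pos: [0.5274, -0.1433, 0.0361]
orientation: [0.001, 1.0, -0.025, 0.002]
force: [-0.1, -3.2, 7.2]
gripper_width: -0.0002
grasp_force: 3.5
```

```bash
python3 -c "
from h import *
snap('scene','s1');i=np.hstack([cv2.imread('pics/s%d.png'%k)[185:285,255:395] for k in(0,1)]);cv2.imwrite('pics/s1c.png',cv2.resize(i,(800,286),interpolation=3));print(get_obs()['force'],get_obs()['tool_pos'])"
```

```text
[ 0.19783766 -3.31352031  6.1265664 ] [ 0.52745836 -0.14296262  0.03604802]
```

View pics/s1c.png

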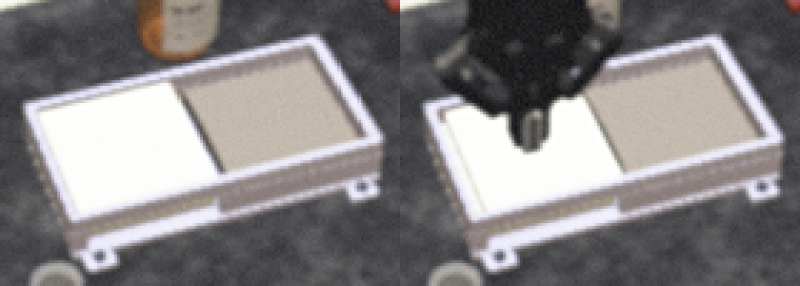

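The scene view shows the tile has moved with the fingers. Its front edge has reached the slot and a strip of the middle tile shows behind it. I'll carry on.

{"name": "send_rows", "arguments": {
  "linear": [
    [0,-0.01,0.001],
    [0,-0.02,0.001],
    [0,-0.03,0.001],
    [0,-0.04,0.0012],
    [0,-0.05,0.0014],
    [0,-0.06,0.0016],
    [0,-0.07,0.0018],
    [0,-0.08,0.002]
  ],
  "spin": [0,0,0,0,0,0,0,0],
  "grip": [0,0,0,0,0,0,0,0]
}}

```text
clock: 8.45
tool_pos: [0.529, -0.1236, 0.036]
orientation: [0.002, 1.0, -0.025, 0.002]
force: [-0.7, -4.0, 10.1]
gripper_width: -0.0008
grasp_force: 5.0
```

{"name": "send_rows", "arguments": {
  "linear": [
    [0,-0.01,0],
    [0,-0.02,0],
    [-0.001,-0.03,0],
    [-0.002,-0.04,0],
    [-0.003,-0.05,0],
    [-0.004,-0.06,0],
    [-0.004,-0.07,0],
    [-0.004,-0.08,0]
  ],
  "spin": [0,0,0,0,0,0,0,0],
  "grip": [0,0,0,0,0,0,0,0]
}}

```text
clock: 9.45
tool_pos: [0.529, -0.1035, 0.036]
orientation: [0.001, 1.0, -0.025, 0.002]
force: [-0.2, -4.2, 9.9]
gripper_width: 0.0001
grasp_force: 4.9
```

{"name": "send_rows", "arguments": {
  "linear": [
    [0,-0.01,0],
    [0,-0.02,0],
    [0,-0.03,0],
    [0,-0.04,0],
    [0,-0.05,0],
    [0,-0.06,0]
  ],
  "spin": [0,0,0,0,0,0],
  "grip": [0,0,0,0,0,0]
}}

```text
clock: 10.2
tool_pos: [0.5295, -0.0882, 0.0357]
orientation: [0.001, 1.0, -0.025, 0.002]
force: [-0.4, -3.3, 7.8]
gripper_width: 0.0001
grasp_force: 4.0
```

{"name": "send_rows", "arguments": {
  "linear": [
    [0,-0.01,0.001],
    [0,-0.02,0.0016],
    [0,-0.03,0.0022],
    [0,-0.04,0.0028],
    [0,-0.05,0.0032],
    [0,-0.06,0.0036]
  ],
  "spin": [0,0,0,0,0,0],
  "grip": [0,0,0,0,0,0]
}}

```text
clock: 10.95
tool_pos: [0.5306, -0.0735, 0.0352]
orientation: [0.001, 1.0, -0.025, 0.003]
force: [-1.0, -5.0, 10.9]
gripper_width: -0.0001
grasp_force: 5.6
```

```bash
python3 -c "
from h import *
snap('scene','s2');i=np.hstack([cv2.imread('pics/s%d.png'%k)[185:285,255:395] for k in(0,2)]);cv2.imwrite('pics/s2c.png',cv2.resize(i,(800,286),interpolation=3));print(get_obs()['force'],get_obs()['tool_pos'])"
```

```text
[ 0.04614958 -4.44583247 10.96196591] [ 0.53062977 -0.07317731  0.03525531]
```

View pics/s2c.png

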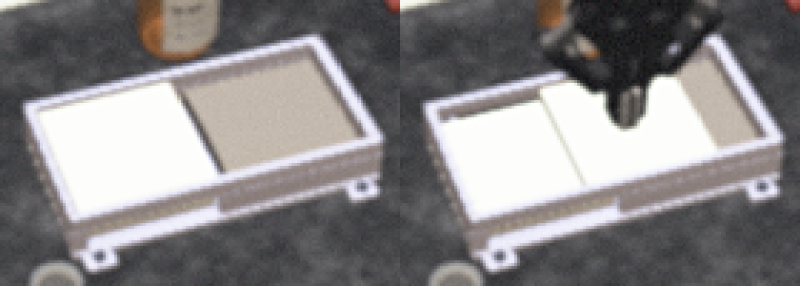

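The middle tile is in place, and the top tile is about 80 mm along with roughly 27 mm left. I'll continue through the drop.

{"name": "send_rows", "arguments": {
  "linear": [
    [0,-0.01,0],
    [0,-0.02,0.0003],
    [0,-0.03,0.0006],
    [0,-0.04,0.001],
    [0,-0.05,0.0012],
    [0,-0.06,0.0012]
  ],
  "spin": [0,0,0,0,0,0],
  "grip": [0,0,0,0,0,0]
}}

```text
clock: 11.75
tool_pos: [0.5314, -0.0585, 0.035]
orientation: [0.001, 1.0, -0.025, 0.003]
force: [-1.0, -4.2, 10.0]
gripper_width: -0.0001
grasp_force: 5.4
```

{"name": "send_rows", "arguments": {
  "linear": [
    [0,-0.01,0],
    [0,-0.02,0],
    [0,-0.025,0],
    [0,-0.025,0]
  ],
  "spin": [0,0,0,0],
  "grip": [0,0,0,0]
}}

```text
clock: 12.25
tool_pos: [0.5316, -0.052, 0.0348]
orientation: [0.001, 1.0, -0.025, 0.002]
force: [0.6, -4.0, 10.3]
gripper_width: -0.0002
grasp_force: 5.2
```

{"name": "send_rows", "arguments": {
  "linear": [
    [0,-0.008,0],
    [0,-0.016,0],
    [0,-0.024,0],
    [0,-0.03,0]
  ],
  "spin": [0,0,0,0],
  "grip": [0,0,0,0]
}}

```text
clock: 12.75
tool_pos: [0.5305, -0.0435, 0.0335]
orientation: [0.0, 1.0, -0.025, 0.0]
force: [0.1, -1.7, 4.5]
gripper_width: -0.0003
grasp_force: 2.7
```

```bash
python3 -c "
from h import *
snap('scene','s3');i=np.hstack([cv2.imread('pics/s%d.png'%k)[185:285,255:395] for k in(0,3)]);cv2.imwrite('pics/s3c.png',cv2.resize(i,(800,286),interpolation=3));print(get_obs()['force'],get_obs()['tool_pos'])"
```

```text
[ 0.2522177  -2.13696328  4.68532083] [ 0.53048794 -0.04338385  0.03357586]
```

View pics/s3c.png

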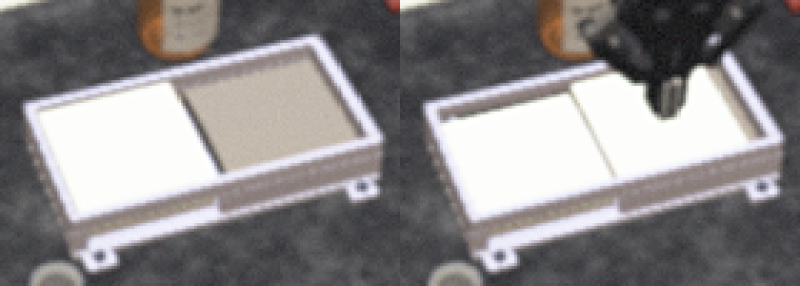

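The tile has dropped onto the stage, with its top at 33.5 mm. I'll press back to about 9 N and drag the rest of the way.

{"name": "send_rows", "arguments": {
  "linear": [
    [0,0,0.001],
    [0,0,0.0017],
    [0,-0.01,0.0017],
    [0,-0.02,0.0017],
    [0,-0.03,0.0017],
    [0,-0.04,0.0017]
  ],
  "spin": [0,0,0,0,0,0],
  "grip": [0,0,0,0,0,0]
}}

```text
clock: 13.55
tool_pos: [0.5314, -0.0338, 0.0335]
orientation: [0.001, 1.0, -0.025, 0.001]
force: [-0.3, -4.3, 7.7]
gripper_width: -0.0
grasp_force: 3.9
```

{"name": "send_rows", "arguments": {
  "linear": [
    [0,-0.006,0.0005],
    [0,-0.012,0.0008],
    [0,-0.02,0.0008],
    [0,-0.028,0.0008],
    [0,-0.035,0.0008]
  ],
  "spin": [0,0,0,0,0],
  "grip": [0,0,0,0,0]
}}

```text
clock: 14.18
tool_pos: [0.532, -0.0253, 0.0335]
orientation: [0.001, 1.0, -0.025, 0.001]
force: [0.3, -4.7, 8.5]
gripper_width: -0.0003
grasp_force: 4.5
```

```bash
python3 -c "
from h import *
snap('scene','s4');i=np.hstack([cv2.imread('pics/s%d.png'%k)[185:285,285:395] for k in(3,4)]);cv2.imwrite('pics/s4c.png',cv2.resize(i,(800,364),interpolation=3));print(get_obs()['force'],get_obs()['tool_pos'])"
```

```text
[-0.05341275 -4.95795937  9.36117229] [ 0.53200717 -0.02510885  0.03352448]
```

View pics/s4c.png

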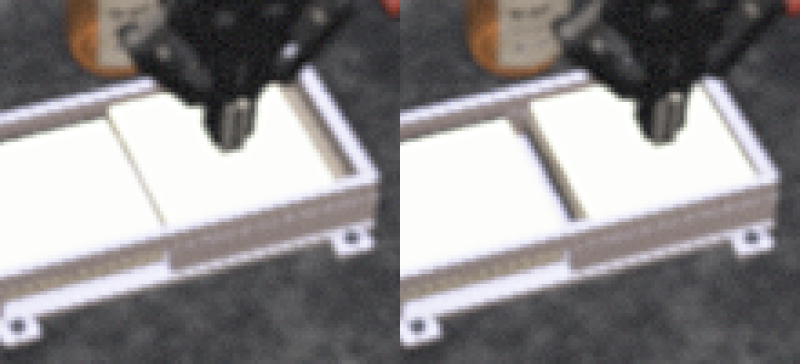

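The tile looks home, with the slot open behind it and its front at the stop. One more short push with slip will make sure, then I'll lift.

{"name": "send_rows", "arguments": {
  "linear": [
    [0,-0.01,0],
    [0,-0.02,0],
    [0,-0.028,0],
    [0,-0.028,-0.02],
    [0,-0.028,-0.15],
    [0,0.3,-0.4],
    [0,0.6,-0.4],
    [0,0.9,-0.4],
    [0,1,-0.4],
    [0,1,-0.4]
  ],
  "spin": [0,0,0,0,0,0,0,0,0,0],
  "grip": [0,0,0,0,0,0,1,1,1,1]
}}

```text
clock: 15.48
tool_pos: [0.5179, -0.2772, 0.1324]
orientation: [-0.0, 1.0, -0.026, -0.0]
force: [0.4, 0.7, 0.4]
gripper_width: 0.0726
grasp_force: 0.0
```

```bash
cat > m.py <<'E'
from h import *
import sys
c=snap('top',sys.argv[1]); g=c['color'].min(-1)
def cent(lo,hi,z):
    m=np.zeros(g.shape,np.uint8); m[225:310,245:375]=1; m&=(g>225).astype(np.uint8)
    m=cv2.morphologyEx(m,cv2.MORPH_OPEN,np.ones((7,7)))
    n,l,s,ce=cv2.connectedComponentsWithStats(m)
    for k in range(1,n):
        if s[k,4]>300:
            q,_=cv2.findContours((l==k).astype(np.uint8),0,1)[0][0].reshape(-1,2),0
            P=np.array([w(c,u,v,z)[:2] for u,v in q]).astype(np.float32)
            print(ce[k],s[k],w(c,*ce[k],z).round(4),cv2.minAreaRect(P))
cent(0,0,.0335)
o=get_obs();print(o['tool_pos'],o['force'],o['gripper_width'],go([.4825,-.3625,.15],-.05))
E
python3 m.py t2
```

```text
[281.72972973 260.54860123] [ 257  237   50   48 2109] [ 0.53   -0.0342  0.0335] ((0.5307481288909912, -0.03418773040175438), (0.092961885035038, 0.09420636296272278), 87.6706314086914)
[333.06531284 263.58177827] [ 311  242   50   47 1822] [ 0.5292 -0.138   0.0335] ((0.5253633260726929, -0.14343206584453583), (0.09309086948633194, 0.09413737058639526), 87.27313232421875)
[ 0.51789295 -0.27827624  0.13232411] [-0.2051287  -2.22860968  0.00419672] 0.0792245310991391 (array([-0.1235,  0.344 , -0.0704]), np.float64(-0.0005), 'heading', np.float64(-0.053), 'tiltz', array([-2.e-04, -8.e-04, -1.e+00]))
```

The top camera measures the tile at (0.5307, -0.0342), which is home within calibration, and the middle tile has not moved. Next I'll go above the vial.

{"name": "send_rows", "arguments": {
  "linear": [
    [-0.12,0.345,-0.15],
    [-0.12,0.345,-0.15],
    [-0.12,0.345,-0.15],
    [-0.12,0.345,-0.15]
  ],
  "spin": [0,0,0,0],
  "grip": [1,1,1,1]
}}

```text
clock: 16.02
tool_pos: [0.4845, -0.357, 0.1694]
orientation: [-0.001, 1.0, -0.024, -0.001]
force: [0.9, 0.0, 0.5]
gripper_width: 0.0858
grasp_force: 0.0
```

```bash
cat > v.py <<'E'
from h import *
import sys
c=snap(sys.argv[1],sys.argv[2]); z0,z1=float(sys.argv[3]),float(sys.argv[4]); x0,y0=float(sys.argv[5]),float(sys.argv[6])
f=240/np.tan(np.radians(c['fovy'])/2);V,U=np.mgrid[:480,:640];Z=c['z_map']
T=np.linalg.inv(c['view']);P=np.stack([(U-c['cx'])/f*Z,-(V-c['cy'])/f*Z,-Z],-1)@T[:3,:3].T+T[:3,3]
k=(Z>0)&(P[...,2]>z0)&(P[...,2]<z1)&(np.hypot(P[...,0]-x0,P[...,1]-y0)<.035)
q=P[k];print(k.sum(),q.mean(0).round(4),cv2.minEnclosingCircle(q[:,:2].astype(np.float32)),np.percentile(q[:,2],[5,50,95]).round(4))
o=get_obs();print(o['tool_pos'],o['force'],o['gripper_width'])
E
python3 v.py wrist w0 .073 .083 .4825 -.363; python3 -c "
from h import *
print(go([.4825,-.363,.1],-.05))"
```

```text
1260 [ 0.4844 -0.3655  0.0791] ((0.4836479425430298, -0.3654375970363617), 0.014461148530244827) [0.0772 0.0792 0.0804]
[ 0.48465189 -0.3568386   0.16931735] [0.13952218 0.33731732 0.474438  ] 0.08553166293828225
(array([-0.007 ,  0.0256,  0.2772]), np.float64(0.0003), 'heading', np.float64(-0.0479), 'tiltz', array([-0.0013,  0.0019, -1.    ]))
```

{"name": "send_rows", "arguments": {
  "linear": [
    [-0.005,0.031,0],
    [-0.005,0.031,0.2],
    [-0.005,0.031,0.4],
    [-0.005,0.031,0.55],
    [-0.005,0.031,0.61],
    [-0.005,0.031,0.61],
    [-0.005,0.031,0.61]
  ],
  "spin": [0,0,0,0,0,0,0],
  "grip": [1,1,1,1,1,1,1]
}}

```text
clock: 16.95
tool_pos: [0.4837, -0.3674, 0.0194]
orientation: [0.001, 1.0, -0.025, 0.001]
force: [0.2, 0.2, 0.6]
gripper_width: 0.0855
grasp_force: 0.0
```

{"name": "send_rows", "arguments": {
  "linear": [
    [0,0,0],
    [0,0,0],
    [0,0,0],
    [0,0,0],
    [0,0,0],
    [0,0,0]
  ],
  "spin": [0,0,0,0,0,0],
  "grip": [0.3,0.3,0.3,0.3,0.3,0.3],
  "squeeze": 30
}}

```text
clock: 17.7
tool_pos: [0.483, -0.3668, 0.0186]
orientation: [0.0, 1.0, -0.025, 0.0]
force: [-0.6, 0.9, 6.7]
gripper_width: 0.0421
grasp_force: 30.4
```

{"name": "send_rows", "arguments": {
  "linear": [
    [0,0,-0.02],
    [0,0,-0.15],
    [0,0,-0.35],
    [0,0,-0.5],
    [0,0,-0.5],
    [0,0,-0.5],
    [0,0,-0.5]
  ],
  "spin": [0,0,0,0,0,0,0],
  "grip": [0.3,0.3,0.3,0.3,0.3,0.3,0.3],
  "squeeze": 30
}}

```text
clock: 18.58
tool_pos: [0.482, -0.3659, 0.1409]
orientation: [-0.001, 1.0, -0.025, -0.001]
force: [0.7, -0.1, -0.4]
gripper_width: 0.0421
grasp_force: 30.8
```

```bash
python3 v.py wrist w1 .19 .215 .483 -.367; python3 -c "
from h import *
print(get_obs()['grasp_force'],go([.531,-.034,.144],-.05))"
```

```text
10293 [ 0.4921 -0.3673  0.2015] ((0.48423320055007935, -0.36732399463653564), 0.034948550164699554) [0.1916 0.2013 0.214 ]
[ 0.48213814 -0.3660344   0.14105366] [ 1.01853804 -0.44242225 -1.35814076] 0.04205973979634309
30.76201021671295 (array([ 0.1294, -1.3362, -0.0095]), np.float64(0.0001), 'heading', np.float64(-0.0495), 'tiltz', array([-0.0022,  0.0021, -1.    ]))
```

{"name": "send_rows", "arguments": {
  "linear": [
    [0.01,-0.15,0],
    [0.03,-0.35,0],
    [0.05,-0.55,0],
    [0.07,-0.7,0],
    [0.08,-0.8,0],
    [0.08,-0.8,0]
  ],
  "spin": [0,0,0,0,0,0],
  "grip": [0.3,0.3,0.3,0.3,0.3,0.3]
}}

```text
clock: 19.38
tool_pos: [0.5125, -0.166, 0.1419]
orientation: [-0.0, 1.0, -0.023, -0.001]
force: [-0.3, 0.7, -0.5]
gripper_width: 0.0422
grasp_force: 30.9
```

{"name": "send_rows", "arguments": {
  "linear": [
    [0.01,-0.12,0],
    [0.03,-0.3,0],
    [0.04,-0.45,0],
    [0.047,-0.535,0],
    [0.047,-0.535,0],
    [0.047,-0.535,0],
    [0.047,-0.535,0]
  ],
  "spin": [0,0,0,0,0,0,0],
  "grip": [0.3,0.3,0.3,0.3,0.3,0.3,0.3]
}}

```text
clock: 20.25
tool_pos: [0.5309, -0.036, 0.1425]
orientation: [0.0, 1.0, -0.025, -0.0]
force: [-0.0, -0.0, -0.8]
gripper_width: 0.0418
grasp_force: 31.0
```

```bash
python3 -c "
from h import *
o=get_obs();print(o['grasp_force'],o['tool_pos'],o['force'],o['qd'].round(3),go([.5305,-.0345,.058],-.05))"
```

```text
30.99948763847351 [ 0.53092651 -0.03600868  0.14251077] [-0.00199198 -0.02352874 -0.80028331] [ 0.004 -0.004 -0.     0.002  0.002  0.002] (array([-0.0019, -0.006 ,  0.338 ]), np.float64(-0.0001), 'heading', np.float64(-0.0509), 'tiltz', array([-2.e-04, -3.e-04, -1.e+00]))
```

{"name": "send_rows", "arguments": {
  "linear": [
    [-0.002,-0.006,0.1],
    [-0.002,-0.006,0.22],
    [-0.002,-0.006,0.3],
    [-0.002,-0.006,0.33],
    [-0.002,-0.006,0.338],
    [-0.002,-0.006,0.338],
    [-0.002,-0.006,0.338]
  ],
  "spin": [0,0,0,0,0,0,0],
  "grip": [0.3,0.3,0.3,0.3,0.3,0.3,0.3]
}}

```text
clock: 21.12
tool_pos: [0.531, -0.0335, 0.0589]
orientation: [0.0, 1.0, -0.025, 0.001]
force: [0.8, -0.5, -0.4]
gripper_width: 0.0422
grasp_force: 31.0
```

{"name": "send_rows", "arguments": {
  "linear": [
    [0,0,0.003],
    [0,0,0.006],
    [0,0,0.009],
    [0,0,0.012],
    [0,0,0.014],
    [0,0,0.014],
    [0,0,0.014]
  ],
  "spin": [0,0,0,0,0,0,0],
  "grip": [0.3,0.3,0.3,0.3,0.3,0.3,0.3]
}}

```text
clock: 22.0
tool_pos: [0.5306, -0.0333, 0.0547]
orientation: [0.0, 1.0, -0.025, 0.0]
force: [-0.6, -0.5, -0.1]
gripper_width: 0.0426
grasp_force: 31.0
```

{"name": "send_rows", "arguments": {
  "linear": [
    [0,0,0.002],
    [0,0,0.004],
    [0,0,0.006],
    [0,0,0.008],
    [0,0,0.008],
    [0,0,0.008]
  ],
  "spin": [0,0,0,0,0,0],
  "grip": [0.3,0.3,0.3,0.3,0.3,0.3]
}}

```text
clock: 22.75
tool_pos: [0.5306, -0.0333, 0.0527]
orientation: [0.0, 1.0, -0.025, 0.0]
force: [-0.1, 0.1, -0.8]
gripper_width: 0.0422
grasp_force: 31.0
```

{"name": "send_rows", "arguments": {
  "linear": [
    [0,0,0.001],
    [0,0,0.002],
    [0,0,0.003],
    [0,0,0.003]
  ],
  "spin": [0,0,0,0],
  "grip": [0.3,0.3,0.3,0.3]
}}

```text
clock: 23.25
tool_pos: [0.5306, -0.0333, 0.0521]
orientation: [0.0, 1.0, -0.025, 0.0]
force: [-0.7, 0.4, 1.7]
gripper_width: 0.0423
grasp_force: 31.0
```

Contact is at about 2 N. I'll release gently, then rise straight up.

{"name": "send_rows", "arguments": {
  "linear": [
    [0,0,0],
    [0,0,0],
    [0,0,0],
    [0,0,0],
    [0,0,0],
    [0,0,-0.1],
    [0,0,-0.25],
    [0,0,-0.4],
    [0,0,-0.55],
    [0,0,-0.55]
  ],
  "spin": [0,0,0,0,0,0,0,0,0,0],
  "grip": [0.6,0.8,1,1,1,1,1,1,1,1]
}}

```text
clock: 24.5
tool_pos: [0.5322, -0.0336, 0.1925]
orientation: [0.001, 1.0, -0.025, 0.003]
force: [0.4, -0.5, -0.3]
gripper_width: 0.0851
grasp_force: 0.0
```

{"name": "send_rows", "arguments": {
  "linear": [
    [0,0.3,0],
    [0,0.6,0],
    [0,0.9,0],
    [0,1,0],
    [0,1,0],
    [0,1,0]
  ],
  "spin": [0,0,0,0,0,0],
  "grip": [1,1,1,1,1,1]
}}

```text
clock: 25.25
tool_pos: [0.5176, -0.2824, 0.1882]
orientation: [-0.001, 1.0, -0.025, -0.001]
force: [0.6, -0.3, 0.7]
gripper_width: 0.0855
grasp_force: 0.0
```

```bash
python3 v.py top t3 .105 .12 .5307 -.0342; python3 -c "
from h import *
c=snap('scene','s5');i=np.hstack([cv2.imread('pics/t3.png')[190:330,230:380],cv2.imread('pics/s5.png')[150:290,255:405]]);cv2.imwrite('pics/f.png',cv2.resize(i,(800,373),interpolation=3))"
```

```text
189 [ 0.5294 -0.0324  0.1122] ((0.5297185778617859, -0.03222081810235977), 0.014307052828371525) [0.109  0.1124 0.1146]
[ 0.51790998 -0.28175834  0.1885882 ] [-0.27062164  0.72222003  0.28700483] 0.08577180719040878
```

View pics/f.png

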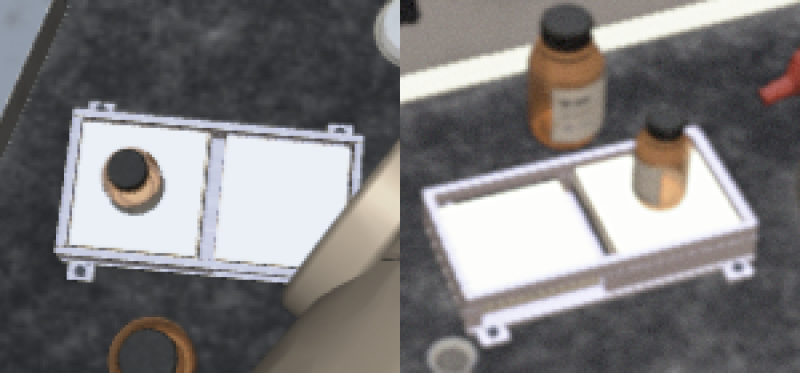

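The vial stands upright about 2 mm from the tile's centre, its top at 112.5 mm as expected. The tile is against the end stop and the slot is clear. I'm handing in.

```bash
python3 -c "
from bench import *
print(close_job())"
```

```text
the job is handed in; nothing more can be done
None
```

The job is handed in with no verdict returned: the top tile lies home against the end stop, the small amber vial stands upright about 2 mm from its middle, and the middle tile measured in place.

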